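Put the soldering board away under its keeper bar

TASK

Put the white soldering board away: lay it face to face and squarely on the black charcoal board in the bench cradle, edges flush all round, and let go of it. Then swing the red keeper bar shut over the pile until it clicks home past the brass detent ball against its stop, leaving the pile square. Leave the jar, the steel block and the pliers where they are.

Things in the scene. Friction and masses are not known exactly. Their poses are not given: they have to be found in the camera images.
- white_board: loose off-white ceramic soldering board, flat slab 120 x 60 x 14 mm, about 0.2 kg, lying flat on the bench. Origin: centre of its underside; x along the 120 mm length, y along the 60 mm width, z up.
- charcoal_board: black charcoal board, 120 x 60 x 14 mm too, loose, already lying in the cradle: underside 10 mm above the bench, top 24 mm. Origin: centre of its underside; x along the length, y along the width, z up. Low lips (20 mm above the bench, below its top) hold it with about 1.5 mm play. The white board laid on it has its top 38 mm above the bench.
- cradle: cradle fixed to the bench, dark steel base 230 x 110 x 10 mm. Origin: on the bench, under the pile's centre; x along the pile from hinge post (22 mm wide, x -85 mm) to latch post, y to the side where the keeper opens, z up. Aluminium latch post: x 75 to 95, y -8 to 28 mm, 37.5 mm high; stop plate on its -y side 52 mm high.
- keeper (a joint): angle of the red keeper bar about its upright hinge, rad. 0: shut, along the cradle's +x over the pile, at its stop; grows (to 2.0) counter-clockwise seen from above, to the cradle's +y. Stays where left; about 0.5 N at the knob moves it. At 0.14 the ball blocks it until pushed with about 10 N at the knob; then it rides over the ball (1 N); by 0.015 the ball is up behind it and holds it.
- keeper_hinge (a point): point on the keeper's upright hinge axis, 46 mm above the bench, at the cradle's x -85, y 0 mm. The bar starts here: 16 mm wide, from 41 to 51 mm above the bench (3 mm above the pile of two), reaching 198 mm from the axis.
- keeper_knob (a point): middle of the upright black knob on the keeper bar, 185 mm from the hinge axis, 70 mm above the bench. The knob is a cylinder 18 mm in diameter reaching from the bar's top (51 mm) to 86 mm above the bench; it can be pushed sideways or pinched. Its x axis points along the bar away from the hinge.
- detent (a joint): how far the brass detent ball (12 mm, sprung, in the latch post at the cradle's x +85, y +13.5 mm, top 44 mm above the bench) is pressed down, m: 0 up (bar clear of it, or fully shut), about 0.003 while the bar rides over it.
- flux_jar: bystander: jar 56 mm in diameter, 75 mm high, blue cap, standing. Origin: centre of its underside.
- bench_block: bystander: square steel bench block 65 x 65 x 22 mm. Origin: centre of its underside.
- pliers: bystander: pliers with blue handles, lying flat, 160 mm long, 52 mm wide, 12 mm high. Origin: near the middle, on the bench; x towards the jaws.
Mind the look-alikes: they are no part of the job. Several things have the shape of the white_board; the one meant has the colours described above. Of the things shaped like the charcoal_board, the black one is meant.

How it is judged:
By the outcome, as a careful person would: the job done as asked, in the order asked, and still so for the second after the job is handed in, with the robot touching nothing.
It also fails if it takes over 64 s, if anything falls off the work surface, if the arm or the gripper's body presses on something with over 40 N, if the wrist force passes 120 N, or if a joint passes its speed limit or range.

ROBOT

A 6-joint arm with a two-finger parallel gripper is mounted at the origin on the work surface. World frame = base frame: x ahead of the robot, y to its left, z up, the work surface at z = 0. Lengths are in m, angles in rad, forces in N, time in s.
With the tool pointing down it reaches from about 0.25 to 0.725 m from the base axis. Payload 4 kg.
Tool frame: the origin (TCP) lies on the centre line of the jaws, within the pads' length; the fingertips stand 14 mm ahead of it and the grasp point (between the pads) lies 5 mm behind it; z points along the fingers, x is the direction in which the jaws open and shut, and the axes are right-handed (so a half turn about z gives the same grasp; the last joint's range is limited). The gripper opens to 85 mm and grips with 20 to 120 N. Pads are 22 mm wide; open, the fingers measure 114 mm over their backs; the gripper's body (76 mm by 85 mm) begins 54 mm behind the grasp point. The pads swing forward as they close: fully open they stand 13 mm farther back than shut.
Start: joints at [1.335, 0.241, 0.005, 1.335, 0, 1.571], TCP at [0.117, 0.486, 0.245] pointing down, gripper open.
Joint ranges: [-2.72, 2.72], [-1.05, 1.87], [-1.09, 1.28], [-1.99, 2.15], [-1.42, 1.44], [-3.14, 3.14]. Speed limits (rad/s): [2.79, 2.79, 3.14, 3.14, 3.14, 3.14].

INTERFACE

Orientations are given as a unit quaternion [x, y, z, w].
In Python, from workcell import bot gives the robot as it stands.
- The arm moves only by the tool play_rows, never from a script. Its argument "motion" is a list of rows, each an object with "fingers": the closure, from -1 (fully open) to 1 (shut), so that 0 is half open; "translation": the shift along the tool's x, y, z in cm, a list of three; "roll": the turn about the tool's z in degrees. A call has 1 to 20 rows; each row is the pose to reach, as a shift and turn from the pose commanded when the call began, along the tool's axes at that moment; what a row does not reach only later rows make up. A row lasts 1/12 s, in which the tool goes at most 41.7 mm and 7.16 degrees, less where a joint would pass 70% of its speed; a pose out of reach is approached as far as the arm can. A call with a gripper value outside its range is refused whole. The fingers move at their own pace and stop on an object; the grip force is fixed at half the most. Time passes only in rows, so rows that repeat a pose let the fingers close. It gives the time, the measured TCP pose, the force and the opening at its end, in the units of the state.
- bot.get_obs(): the state, without advancing time (a new reading comes with each control period).
- bot.camera(name): name is "scene" or "side" or "wrist"; returns a dict with "pixels" (420x560x3 uint8, red, green, blue), "intrinsics" (3x3 intrinsics, pixels), "world_to_cam" (4x4, takes a point from world to camera coordinates). Camera axes: x right, y down, z forward; pixel columns grow to the right and rows downward; lengths in m; the calibration is good to about 2 mm. The wrist camera is an equidistant fisheye: a pixel r from the principal point sees the ray r / f radians off the axis. A picture is of the moment at which its call begins. There is no depth.
- bot.job_done(): hands the job in, once; it reports no verdict.
The state is a dict: "clock": time; "joint_pos": joint angles; "joint_vel": joint speeds; "tau": joint torques, N m; "eef_pos": TCP position; "tool_rot": TCP orientation; "ft_force": force on the tool from outside, world axes, zero at the start; "ft_torque": the same for the moment, N m; "grip_width": finger opening in m.
Only numpy, scipy, OpenCV 4.12 (cv2) and the standard library are available. Lean on these libraries where they do the work, as an engineer would, in place of code of your own. Each camera call takes 0.05 s, during which the arm holds its last target. There are 200 camera calls.

## Working session

There is one attempt and no reset: what is moved stays moved. The work goes in short steps, Python scripts to look and compute and a tool call to move; the robot and the scene stay as the last step left them, time stands still between calls to the robot, and variables do not carry over. Pictures are saved under pics/ and viewed, about 8 in all and at most 12, crops included, and the job is handed in when it is done.

Besides the shell and the picture viewer there is one more tool, called by a JSON object that holds its "fn" and its "kwargs". play_rows: Moves the arm, as the interface text tells. Its arguments: {"type":"object","properties":{"motion":{"type":"array","items":{"type":"object","properties":{"fingers":{"type":"number"},"translation":{"type":"array","items":{"type":"number"}},"roll":{"type":"number"}}}}},"required":["motion"]}

```bash
mkdir -p pics; ls
python3 - <<'E'
from workcell import bot
import cv2,numpy as np
o=bot.get_obs();print({k:np.round(v,4).tolist() for k,v in o.items()})
for n in ["scene","side","wrist"]:
    c=bot.camera(n);cv2.imwrite(f"pics/{n}0.png",c["pixels"][:,:,::-1]);print(n,c["intrinsics"].tolist(),np.round(c["world_to_cam"],4).tolist())
E
```

```text
pics
{'clock': 0.0, 'joint_pos': [1.335, 0.2414, 0.0037, 1.3352, -0.0, 1.5708], 'joint_vel': [0.0012, 0.0008, 0.0014, -0.0016, 0.0001, -0.0015], 'tau': [-0.0014, -37.2315, 25.241, 0.0171, -0.0002, -0.0], 'eef_pos': [0.1167, 0.4856, 0.2444], 'tool_rot': [0.7854, 0.619, -0.0008, 0.0007], 'ft_force': [0.2413, -0.326, 0.3121], 'ft_torque': [-0.0077, 0.0357, 0.0813], 'grip_width': 0.0854}
scene [[447.1021578139599, 0.0, 286.1141085599136], [0.0, 447.1021578139599, 208.19388912138768], [0.0, 0.0, 1.0]] [[0.4678, 0.8836, 0.0197, -0.2007], [0.6397, -0.3232, -0.6974, -0.2699], [-0.6098, 0.3389, -0.7165, 1.4944], [0.0, 0.0, 0.0, 1.0]]
side [[405.86559660130104, 0.0, 278.8468937767542], [0.0, 405.86559660130104, 208.38459399086383], [0.0, 0.0, 1.0]] [[0.9491, -0.3144, -0.0196, -0.5002], [-0.2081, -0.5791, -0.7883, 0.1432], [0.2364, 0.7522, -0.615, 1.1306], [0.0, 0.0, 0.0, 1.0]]
wrist [[325.19226210127806, 0.0, 280.13556290053305], [0.0, 325.19226210127806, 204.11082174125386], [0.0, 0.0, 1.0]] [[0.2335, 0.9723, -0.0034, -0.5003], [0.9277, -0.2217, 0.3005, -0.0384], [0.2914, -0.0733, -0.9538, 0.3799], [0.0, 0.0, 0.0, 1.0]]
```

View pics/scene0.png

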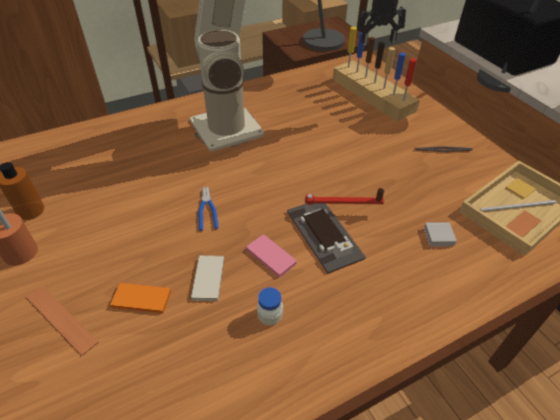

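View pics/side0.png

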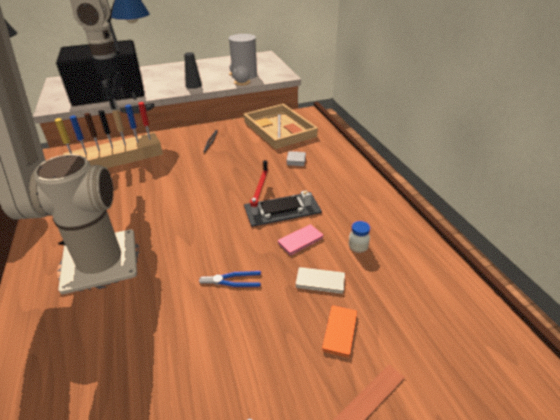

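The scene view shows the white board at about (208,278), the cradle with the black board at (325,230), the keeper knob at (380,194) and its hinge at (310,198). The jar is at (270,306), the block at (440,234) and the pliers at (208,208). The side view agrees: white board (320,281), cradle (283,208).

```bash
cat > h.py <<'E'
import cv2,numpy as np
from workcell import bot
def ray(c,uv):
    K,T=c["intrinsics"],c["world_to_cam"];uv=np.asarray(uv,float).reshape(-1,2)
    d=np.c_[(uv-[K[0,2],K[1,2]])/K[0,0],np.ones(len(uv))]
    if c.get("fish"):
        r=np.linalg.norm(d[:,:2],axis=1)[:,None]; d=np.c_[d[:,:2]/r*np.sin(r),np.cos(r)]
    return -T[:3,:3].T@T[:3,3], d@T[:3,:3]
def plane(c,uv,z):
    o,d=ray(c,uv);return o+d*((z-o[2])/d[:,2])[:,None]
def proj(c,P):
    K,T=c["intrinsics"],c["world_to_cam"];p=np.asarray(P,float).reshape(-1,3)@T[:3,:3].T+T[:3,3]
    if c.get("fish"):
        h=np.linalg.norm(p[:,:2],axis=1);r=np.arctan2(h,p[:,2]);q=p[:,:2]/h[:,None]*r[:,None]
    else: q=p[:,:2]/p[:,2:]
    return q*K[0,0]+[K[0,2],K[1,2]]
def cam(n):
    c=dict(bot.camera(n));c["fish"]=n=="wrist";return c
def rectify(c,cx,cy,z,half=0.12,s=2000):
    # top view of plane z, px = s per m; row up=+y, col right=+x
    n=int(2*half*s);g=(np.arange(n)+.5)/s-half
    X,Y=np.meshgrid(cx+g,cy-g);q=proj(c,np.c_[X.ravel(),Y.ravel(),np.full(n*n,z)]).astype(np.float32).reshape(n,n,2)
    return cv2.remap(c["pixels"],q[...,0],q[...,1],cv2.INTER_LINEAR)
E
python3 - <<'E'
from h import *
S=cam("scene");D=cam("side")
for n,c,a in [("scene",S,dict(white=(208,278),char=(325,230),hinge=(310,198),knobtop=(380,190),jar=(270,306),block=(440,234),pliers=(208,208))),("side",D,dict(white=(320,281),char=(283,208),hinge=(254,202),knobtop=(265,163)))]:
    for k,v in a.items(): print(n,k,plane(c,v,{'knobtop':.086,'hinge':.05}.get(k,.02)).round(3)[0])
print(proj(S,[[0.117,.486,.245]]))
w=plane(S,(208,278),.014)[0];k=plane(S,(325,230),.024)[0]
f=lambda c,p,z,h:cv2.resize(rectify(c,p[0],p[1],z,h,1000),(400,400))
im=np.vstack([np.hstack([f(S,w,.014,.1),f(S,k,.024,.16)])])
im2=np.hstack([f(D,w,.014,.1),f(D,k,.024,.16)])
cv2.imwrite("pics/rect.png",cv2.resize(np.vstack([im,im2])[:,:,::-1],(600,600)));print(w,k)
E
```

```text
scene white [ 0.559 -0.276  0.02 ]
scene char [0.555 0.046 0.02 ]
scene hinge [0.461 0.054 0.05 ]
scene knobtop [0.549 0.213 0.086]
scene jar [ 0.693 -0.181  0.02 ]
scene block [0.702 0.305 0.02 ]
scene pliers [ 0.345 -0.194  0.02 ]
side white [ 0.541 -0.291  0.02 ]
side char [0.549 0.025 0.02 ]
side hinge [0.463 0.047 0.05 ]
side knobtop [0.545 0.196 0.086]
[[377.39858677  42.61618402]]
[ 0.55507014 -0.27524828  0.014     ] [0.55831042 0.04432017 0.024     ]
```

View pics/rect.png

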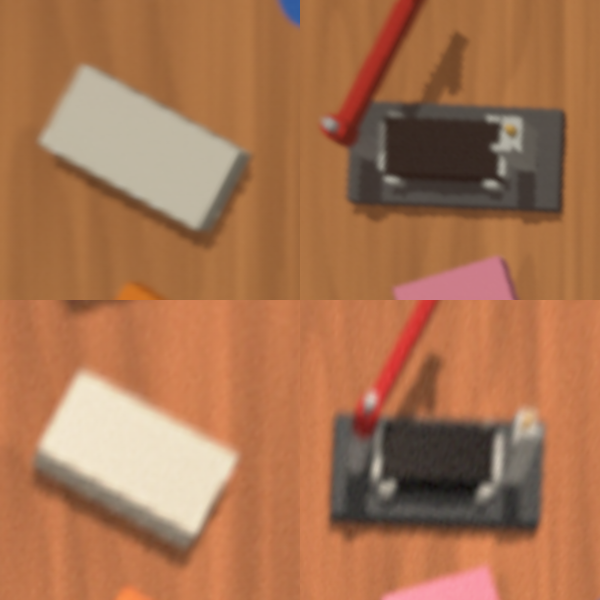

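The rectified top views are clean: the white board is turned about -30°, the cradle nearly along world x, and the keeper open about 65°. Now I'll measure the white board in both views.

```bash
cat >> h.py <<'E'
def fit(c,guess,z,lo,hi,half=.11,s=2000,dark=False):
    """min-area rect of a mask (HSV range) in the top view of plane z -> centre, yaw deg, size mm"""
    im=rectify(c,guess[0],guess[1],z,half,s);h=cv2.cvtColor(cv2.GaussianBlur(im,(5,5),0),cv2.COLOR_RGB2HSV)
    m=cv2.morphologyEx(cv2.inRange(h,lo,hi),cv2.MORPH_OPEN,np.ones((9,9)))
    C=cv2.findContours(m,cv2.RETR_EXTERNAL,cv2.CHAIN_APPROX_NONE)[0]
    k=max(C,key=cv2.contourArea);(u,v),(w,hh),a=cv2.minAreaRect(k)
    a=-a
    if w<hh: w,hh,a=hh,w,a+90
    a=(a+90)%180-90
    return np.array([guess[0]-half+u/s,guess[1]+half-v/s]),a,(w/s*1e3,hh/s*1e3),im,m
def tool():
    from scipy.spatial.transform import Rotation as R
    o=bot.get_obs();M=R.from_quat(o["tool_rot"]).as_matrix();return np.array(o["eef_pos"]),M,np.degrees(np.arctan2(M[1,0],M[0,0])),o
def go(p,yaw):
    P,M,y,_=tool();d=M.T@(np.asarray(p)-P)*100;print("trans cm",d.round(2),"roll",round((y-yaw+180)%360-180,2))
E
python3 - <<'E'
from h import *
for n in ("scene","side"):
    c=cam(n)
    im=rectify(c,.552,-.278,.014,.11,2000);h=cv2.cvtColor(im,cv2.COLOR_RGB2HSV);print(n,h[220,220],h[60,60],h[235:300:8,180])
    for vmin in (150,175):
        r=fit(c,(.552,-.278),.014,(0,0,vmin),(180,80,255));print(vmin,r[:3])
    for vm in (45,60,75):
        r=fit(c,(.555,.04),.024,(0,0,0),(180,255,vm));print(vm,r[:3])
print(tool()[:3])
W=cam("wrist");T=W["world_to_cam"];print("wristcam pos",-T[:3,:3].T@T[:3,3], T[2,:3])
go((.55,-.28,.15),60)
E
```

```text
scene [ 21  37 192] [ 14 157 166] [[ 21  37 192]
 [ 21  37 192]
 [ 22  36 190]
 [ 19  46 172]
 [ 13 124 115]
 [ 12 159 112]
 [ 13 160 148]
 [ 14 158 161]
 [ 13 157 161]]
150 (array([ 0.54789334, -0.27255197]), -28.58049201965332, (121.67564392089844, 62.72518157958984))
175 (array([ 0.54758369, -0.27212549]), -28.37552261352539, (119.7529525756836, 59.86202621459961))Traceback (most recent call last):
  File "<stdin>", line 8, in <module>
  File "h.py", line 29, in fit
    k=max(C,key=cv2.contourArea);(u,v),(w,hh),a=cv2.minAreaRect(k)
ValueError: max() iterable argument is empty
```

Run:
```python
from h import *
for n in ("side","scene"):
    c=cam(n)
    r=fit(c,(.55,-.275),.014,(0,0,185 if n=="side" else 175),(180,80,255));print(n,r[:3])
    im=rectify(c,.555,.04,.024,.11,2000);print(cv2.cvtColor(im,cv2.COLOR_RGB2HSV)[120:320:20,215].tolist())
P,M,y,_=tool();print(P,y)
W=cam("wrist");T=W["world_to_cam"];print("cam in tool",M.T@(-T[:3,:3].T@T[:3,3]-P), "axis in tool",M.T@T[2,:3])
go((.5477,-.2725,.16),61.6)
```

```text
side (array([ 0.54686897, -0.27708768]), -28.96005630493164, (120.79510498046875, 61.52735137939453))
[[11, 155, 192], [11, 131, 162], [12, 62, 70], [12, 46, 56], [6, 44, 58], [12, 59, 56], [9, 56, 59], [14, 52, 54], [6, 41, 31], [30, 25, 31]]
scene (array([ 0.54755907, -0.27219865]), -28.442928314208984, (119.7302474975586, 59.828487396240234))
[[13, 53, 92], [13, 38, 80], [9, 94, 54], [9, 97, 55], [10, 97, 55], [9, 94, 54], [9, 90, 54], [9, 98, 52], [9, 72, 57], [9, 53, 62]]
[0.11678234 0.48607153 0.24515434] 76.49044970937615
cam in tool [ 0.00182722 -0.07759241 -0.12769276] axis in tool [-0.00139338  0.30049092  0.95378366]
trans cm [-63.7   59.62   8.53] roll 14.89
```

{"fn": "play_rows", "kwargs": {"motion": [{"fingers":-1,"translation":[-6,6,0],"roll":2},{"fingers":-1,"translation":[-10,9.4,0],"roll":4},{"fingers":-1,"translation":[-13,12,0],"roll":6},{"fingers":-1,"translation":[-16,15,1],"roll":8},{"fingers":-1,"translation":[-19,18,1],"roll":10},{"fingers":-1,"translation":[-22,21,2],"roll":12},{"fingers":-1,"translation":[-25,23.5,2],"roll":14},{"fingers":-1,"translation":[-28,26.5,3],"roll":14.9},{"fingers":-1,"translation":[-31,29,3],"roll":14.9},{"fingers":-1,"translation":[-34,32,4],"roll":14.9},{"fingers":-1,"translation":[-37,35,4],"roll":14.9},{"fingers":-1,"translation":[-40,37.5,5],"roll":14.9},{"fingers":-1,"translation":[-43,40.5,5],"roll":14.9},{"fingers":-1,"translation":[-46,43,6],"roll":14.9},{"fingers":-1,"translation":[-49,46,6],"roll":14.9},{"fingers":-1,"translation":[-52,48.5,7],"roll":14.9},{"fingers":-1,"translation":[-55,51.5,7],"roll":14.9},{"fingers":-1,"translation":[-58,54.3,8],"roll":14.9},{"fingers":-1,"translation":[-61,57.1,8.5],"roll":14.9},{"fingers":-1,"translation":[-63.7,59.6,8.5],"roll":14.9}]}}

```text
clock: 2.12
eef_pos: [0.5261, -0.2359, 0.1631]
tool_rot: [0.859, 0.512, -0.0, -0.0]
ft_force: [1.2, -0.1, -0.2]
grip_width: 0.0856
```

Run:
```python
from h import *
P,M,y,o=tool();print(o["clock"],P,y)
go((.5477,-.2725,.16),61.6)
W=cam("wrist");cv2.imwrite("pics/w1.png",W["pixels"][:,:,::-1])
```

```text
2.1167 [ 0.52607596 -0.23588193  0.16306653] 61.56102075851596
trans cm [-2.19  3.65  0.3 ] roll -0.04
```

View pics/w1.png

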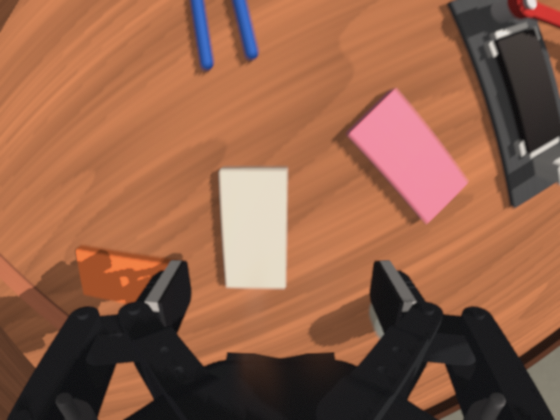

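The wrist view shows the white board whole at (254,228), between and ahead of the fingers; the cradle is at the upper right.

Run:
```python
from h import *
W=cam("wrist")
r=fit(W,(.548,-.273),.014,(0,0,165),(180,80,255));print(r[:3])
P,M,y,o=tool();print(P,y); go((*r[0],.16),r[1]+90)
```

```text
(array([ 0.54582006, -0.27146354]), -28.810794830322266, (120.3482666015625, 60.04269790649414))
[ 0.52763372 -0.2390295   0.16137774] 61.2788881851976
trans cm [-1.97  3.15  0.14] roll 0.09
```

{"fn": "play_rows", "kwargs": {"motion": [{"fingers":-1,"translation":[-2.0,3.1,2],"roll":0},{"fingers":-1,"translation":[-2.0,3.1,5],"roll":0},{"fingers":-1,"translation":[-2.0,3.1,8],"roll":0},{"fingers":-1,"translation":[-2.0,3.1,10],"roll":0},{"fingers":-1,"translation":[-2.0,3.1,10],"roll":0},{"fingers":-1,"translation":[-2.0,3.1,10],"roll":0}]}}

```text
clock: 2.72
eef_pos: [0.5423, -0.2653, 0.0629]
tool_rot: [0.859, 0.512, -0.001, -0.001]
ft_force: [0.0, -0.2, -0.1]
grip_width: 0.0856
```

Run:
```python
from h import *
W=cam("wrist")
P,M,y,o=tool();print(o["clock"],P,y)
r=fit(W,(.546,-.272),.014,(0,0,165),(180,80,255));print(r[:3])
go((*r[0],.012),r[1]+90)
cv2.imwrite("pics/w2.png",W["pixels"][:,:,::-1])
```

```text
2.7667 [ 0.54378911 -0.26604151  0.06472884] 61.60964689939895
(array([ 0.5462626, -0.2716682]), -28.739797592163086, (119.78388214111328, 59.52424621582031))
trans cm [-0.38  0.48  5.27] roll 0.35
```

View pics/w2.png

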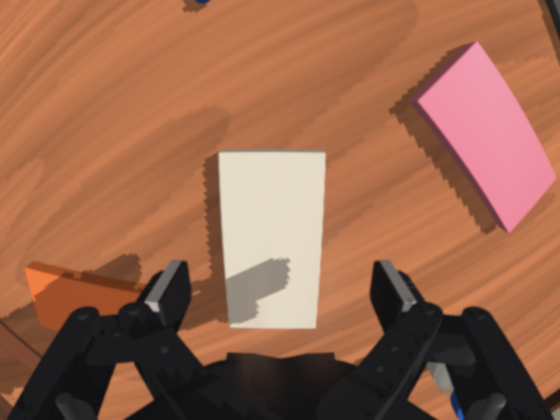

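The board lies centred between the open pads. The pad tips' inner corners show at about (188,262) and (375,262), which lets me solve for how far the tips reach when open.

Run:
```python
from h import *
W=cam("wrist");P,M,y,o=tool();print(P,y)
for zt in (-.01,0,.005,.01,.014):
    print(zt,proj(W,[P+M@np.array([sx*.0427,sy*.011,zt]) for sx in(-1,1) for sy in (1,-1)]).round(0).tolist())
```

```text
[ 0.54465162 -0.26646853  0.06576982] 61.61264171488891
-0.01 [[184.0, 315.0], [177.0, 274.0], [371.0, 316.0], [378.0, 274.0]]
0 [[189.0, 303.0], [183.0, 263.0], [366.0, 303.0], [372.0, 263.0]]
0.005 [[191.0, 297.0], [186.0, 258.0], [364.0, 298.0], [369.0, 258.0]]
0.01 [[194.0, 292.0], [188.0, 254.0], [362.0, 292.0], [367.0, 254.0]]
0.014 [[195.0, 288.0], [191.0, 250.0], [360.0, 288.0], [365.0, 250.0]]
```

{"fn": "play_rows", "kwargs": {"motion": [{"fingers":-1,"translation":[-0.4,0.45,1],"roll":0.3},{"fingers":-1,"translation":[-0.4,0.45,2.5],"roll":0.3},{"fingers":-1,"translation":[-0.4,0.45,3.5],"roll":0.3},{"fingers":-1,"translation":[-0.4,0.45,3.5],"roll":0.3},{"fingers":-1,"translation":[-0.4,0.45,3.5],"roll":0.3},{"fingers":-1,"translation":[-0.4,0.45,3.5],"roll":0.3},{"fingers":-1,"translation":[-0.4,0.45,3.5],"roll":0.3},{"fingers":-1,"translation":[-0.4,0.45,3.5],"roll":0.3}]}}

```text
clock: 3.48
eef_pos: [0.5462, -0.2722, 0.0297]
tool_rot: [0.86, 0.51, 0.0, 0.001]
ft_force: [0.3, 0.5, 0.4]
grip_width: 0.0859
```

Run:
```python
from h import *
W=cam("wrist")
P,M,y,o=tool();print(o["clock"],P,y,o["ft_force"])
r=fit(W,(.546,-.272),.014,(0,0,165),(180,80,255));print(r[:3])
go((.546,-.2717,.012),61.25)
```

```text
3.5333 [ 0.54603345 -0.27214     0.02961128] 61.292401739966856 [-0.93639095  0.35052301  1.02139797]
(array([ 0.52820203, -0.26178325]), -28.70595359802246, (78.79248046875, 59.3188591003418))
trans cm [ 0.04 -0.03  1.76] roll 0.04
```

{"fn": "play_rows", "kwargs": {"motion": [{"fingers":-1,"translation":[0,0,1],"roll":0},{"fingers":-1,"translation":[0,0,1.75],"roll":0},{"fingers":-1,"translation":[0,0,1.75],"roll":0},{"fingers":-1,"translation":[0,0,1.75],"roll":0},{"fingers":-0.6,"translation":[0,0,1.75],"roll":0},{"fingers":-0.4,"translation":[0,0,1.75],"roll":0},{"fingers":-0.2,"translation":[0,0,1.75],"roll":0},{"fingers":0.2,"translation":[0,0,1.75],"roll":0},{"fingers":1,"translation":[0,0,1.75],"roll":0},{"fingers":1,"translation":[0,0,1.75],"roll":0},{"fingers":1,"translation":[0,0,1.75],"roll":0},{"fingers":1,"translation":[0,0,1.75],"roll":0}]}}

```text
clock: 4.53
eef_pos: [0.5461, -0.2722, 0.012]
tool_rot: [0.86, 0.51, 0.0, 0.001]
ft_force: [0.8, -0.1, 4.1]
grip_width: 0.0584
```

{"fn": "play_rows", "kwargs": {"motion": [{"fingers":1,"translation":[0,0,-1],"roll":0},{"fingers":1,"translation":[0,0,-3],"roll":0},{"fingers":1,"translation":[0,0,-6],"roll":0},{"fingers":1,"translation":[0,0,-9],"roll":0},{"fingers":1,"translation":[0,0,-12],"roll":0},{"fingers":1,"translation":[0,0,-15],"roll":0},{"fingers":1,"translation":[0,0,-17],"roll":0},{"fingers":1,"translation":[0,0,-17],"roll":0},{"fingers":1,"translation":[0,0,-17],"roll":0}]}}

```text
clock: 5.28
eef_pos: [0.5458, -0.272, 0.1821]
tool_rot: [0.86, 0.51, 0.0, 0.001]
ft_force: [-0.0, -0.5, -3.3]
grip_width: 0.0584
```

Run:
```python
from h import *
P,M,y,o=tool();print(o["clock"],P,y,o["ft_force"],o["grip_width"])
go((.69,.04,.19),88.5)
```

```text
5.2833 [ 0.54575603 -0.2720287   0.1821419 ] 61.29227832751337 [-0.01356572 -0.50549688 -3.31931992] 0.058354307230036186
trans cm [34.3  -2.34 -0.79] roll -27.21
```

{"fn": "play_rows", "kwargs": {"motion": [{"fingers":1,"translation":[2,0,-0.5],"roll":-2},{"fingers":1,"translation":[5,-0.4,-0.8],"roll":-5},{"fingers":1,"translation":[8,-0.6,-0.8],"roll":-8},{"fingers":1,"translation":[11,-0.8,-0.8],"roll":-11},{"fingers":1,"translation":[14,-1,-0.8],"roll":-14},{"fingers":1,"translation":[17,-1.2,-0.8],"roll":-17},{"fingers":1,"translation":[20,-1.4,-0.8],"roll":-20},{"fingers":1,"translation":[23,-1.6,-0.8],"roll":-23},{"fingers":1,"translation":[26,-1.8,-0.8],"roll":-25},{"fingers":1,"translation":[29,-2,-0.8],"roll":-27.2},{"fingers":1,"translation":[32,-2.2,-0.8],"roll":-27.2},{"fingers":1,"translation":[33.5,-2.3,-0.8],"roll":-27.2},{"fingers":1,"translation":[34.3,-2.3,-0.8],"roll":-27.2},{"fingers":1,"translation":[34.3,-2.3,-0.8],"roll":-27.2},{"fingers":1,"translation":[34.3,-2.3,-0.8],"roll":-27.2},{"fingers":1,"translation":[34.3,-2.3,-0.8],"roll":-27.2},{"fingers":1,"translation":[34.3,-2.3,-0.8],"roll":-27.2}]}}

```text
clock: 6.7
eef_pos: [0.6896, 0.0383, 0.1891]
tool_rot: [0.717, 0.697, -0.001, -0.0]
ft_force: [0.6, -0.4, -2.3]
grip_width: 0.0583
```

Run:
```python
from h import *
P,M,y,o=tool();print(o["clock"],P,y,o["ft_force"],o["grip_width"])
W=cam("wrist");np.savez("w3.npz",**W)
r=rectify(W,.555,.04,.024,.12,1750)
cv2.imwrite("pics/w3.png",np.hstack([W["pixels"][:,80:460],r])[:,:,::-1])
```

```text
6.7 [0.68956764 0.03829294 0.18909921] 88.37449785706542 [ 0.64656475 -0.39814335 -2.34106276] 0.05828914205190568
```

View pics/w3.png

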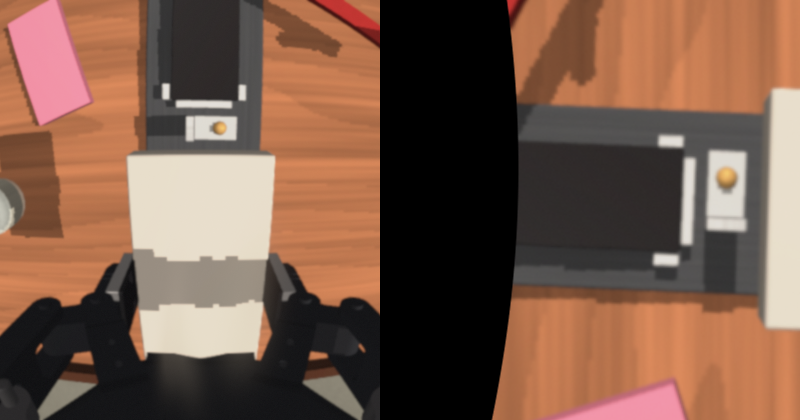

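The wrist view shows the held white board with its near end at about (200,155) in the left panel. The charcoal board's latch end and both long edges show clearly. The lips are only at the corners, so the fingers will clear them. Next I'll get edge positions from profiles.

Run:
```python
from h import *
W=dict(np.load("w3.npz"));W["fish"]=True
s=4000
r=cv2.cvtColor(rectify(W,.56,.04,.024,.08,s),cv2.COLOR_RGB2GRAY).astype(float)
x=lambda u:.56-.08+(u+.5)/s; yy=lambda v:.04+.08-(v+.5)/s
U=int((.56-.48)*s); print("col x=.56 y,gray",[(round(yy(v),4),int(r[v-1:v+2,U-8:U+8].mean())) for v in range(130,520,8)])
V=int((.12-.04)*s); print("row y=.04",[(round(x(u),4),int(r[V-8:V+8,u-1:u+2].mean())) for u in range(440,640,4)])
P=np.array([.68957,.03829,.1891]);zt=P[2]+.002
for n,a in ():pass
t=fit(W,(P[0],P[1]),zt,(0,0,150),(180,80,255),half=.09)
cv2.imwrite("pics/t.png",t[4]);m=t[4]>0
S=2000
for u in range(40,200,15):
    k=np.where(m[:,u])[0];print(round(P[0]-.09+(u+.5)/S,4),(round(P[1]+.09-k[0]/S,4),round(P[1]+.09-(k[-1]+1)/S,4),len(k)/2) if len(k) else None)
for v in range(120,245,12):
    k=np.where(m[v])[0];print("v",round(P[1]+.09-(v+.5)/S,4),round(P[0]-.09+k[0]/S,4) if len(k) else None)
```

```text
col x=.56 y,gray [(0.0874, 80), (0.0854, 83), (0.0834, 83), (0.0814, 81), (0.0794, 80), (0.0774, 58), (0.0754, 42), (0.0734, 42), (0.0714, 43), (0.0694, 43), (0.0674, 43), (0.0654, 43), (0.0634, 43), (0.0614, 43), (0.0594, 43), (0.0574, 44), (0.0554, 43), (0.0534, 43), (0.0514, 43), (0.0494, 44), (0.0474, 44), (0.0454, 44), (0.0434, 44), (0.0414, 44), (0.0394, 44), (0.0374, 44), (0.0354, 44), (0.0334, 44), (0.0314, 44), (0.0294, 45), (0.0274, 45), (0.0254, 45), (0.0234, 45), (0.0214, 45), (0.0194, 43), (0.0174, 45), (0.0154, 50), (0.0134, 51), (0.0114, 52), (0.0094, 51), (0.0074, 51), (0.0054, 66), (0.0034, 79), (0.0014, 80), (-0.0006, 81), (-0.0026, 80), (-0.0046, 72), (-0.0066, 81), (-0.0086, 82)]
row y=.04 [(0.5901, 43), (0.5911, 43), (0.5921, 43), (0.5931, 43), (0.5941, 43), (0.5951, 43), (0.5961, 43), (0.5971, 43), (0.5981, 43), (0.5991, 43), (0.6001, 43), (0.6011, 43), (0.6021, 42), (0.6031, 43), (0.6041, 42), (0.6051, 42), (0.6061, 53), (0.6071, 99), (0.6081, 164), (0.6091, 208), (0.6101, 221), (0.6111, 223), (0.6121, 220), (0.6131, 203), (0.6141, 161), (0.6151, 111), (0.6161,
[... 361 characters left out ...]
at64(0.0463), np.float64(0.0363), 10.0)
0.6273 None
0.6348 (np.float64(0.0713), np.float64(0.0123), 59.0)
0.6423 (np.float64(0.0708), np.float64(0.0118), 59.0)
0.6498 (np.float64(0.0708), np.float64(-0.0517), 63.5)
0.6573 (np.float64(0.0708), np.float64(-0.0517), 65.0)
0.6648 (np.float64(0.0703), np.float64(0.0113), 59.0)
0.6723 (np.float64(0.0703), np.float64(0.0113), 59.0)
0.6798 (np.float64(0.0683), np.float64(0.0128), 55.5)
0.6873 (np.float64(0.0678), np.float64(0.0128), 55.0)
0.6948 (np.float64(0.0678), np.float64(0.0123), 55.5)
v 0.068 0.6321
v 0.062 0.6321
v 0.056 0.6316
v 0.05 0.6316
v 0.044 0.6166
v 0.038 0.6166
v 0.032 0.6311
v 0.026 0.6311
v 0.02 0.6306
v 0.014 0.6306
v 0.008 None
```

{"fn": "play_rows", "kwargs": {"motion": [{"fingers":1,"translation":[0,-0.3,2],"roll":0},{"fingers":1,"translation":[0,-0.6,5],"roll":0},{"fingers":1,"translation":[0,-0.6,8],"roll":0},{"fingers":1,"translation":[0,-0.6,10],"roll":0},{"fingers":1,"translation":[0,-0.6,10.5],"roll":0},{"fingers":1,"translation":[0,-0.6,10.5],"roll":0},{"fingers":1,"translation":[0,-0.6,10.5],"roll":0},{"fingers":1,"translation":[0,-0.6,10.5],"roll":0},{"fingers":1,"translation":[0,-0.6,10.5],"roll":0}]}}

```text
clock: 7.5
eef_pos: [0.6858, 0.04, 0.087]
tool_rot: [0.716, 0.698, 0.002, 0.002]
ft_force: [0.5, 0.2, -2.2]
grip_width: 0.0581
```

```bash
cat > m.py <<'E'
from h import *
P,M,y,o=tool();print(o["clock"],P,y,o["ft_force"],o["grip_width"])
W=cam("wrist");np.savez("w4.npz",**W)
a=rectify(W,.565,.04,.024,.06,3300);b=rectify(W,P[0]-.04,P[1],P[2]+.002,.05,4000)
im=np.hstack([a[:396],b[:396]]);im=cv2.convertScaleAbs(im,alpha=1.0)
im[:,:396]=np.clip(im[:,:396].astype(int)*2,0,255)
cv2.imwrite("pics/w4.png",im[:,:,::-1])
E
python3 m.py
```

```text
7.5 [0.68580476 0.03999233 0.08701603] 88.4733966052954 [ 0.48343874  0.23579494 -2.23555332] 0.05806214364250301
```

View pics/w4.png

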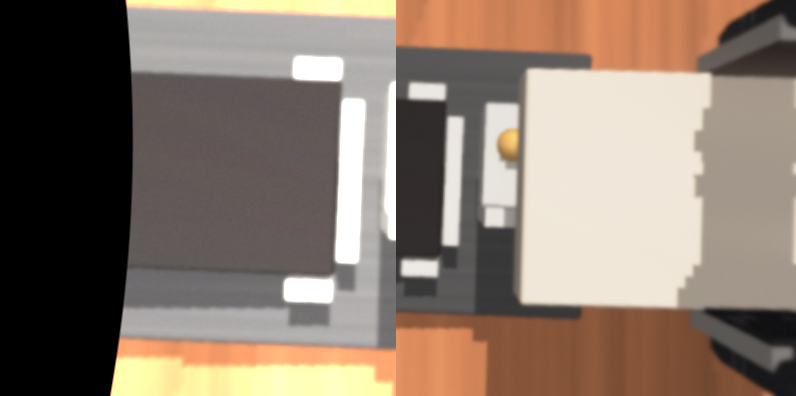

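The left panel (2x brightened) shows the charcoal top: its edges are at rows about 73 and 273, its end at column about 338. The right panel shows the white board's near end at column 522 and its long edges at rows about 70 and 305. Now line fits.

```bash
cat > e.py <<'E'
from h import *
def edge(c,z,p0,p1,n,win=.004,k=40,s=.0001,sg=0):
    """straight edge near segment p0-p1 at height z; n=outward normal; steepest grey (channel max) change -> robust line"""
    p0,p1,n=map(np.array,(p0,p1,n));t=np.linspace(0,1,k)[:,None];off=np.arange(-win,win,s)
    pts=(p0+(p1-p0)*t)[:,None]+off[None,:,None]*n
    q=proj(c,np.c_[pts.reshape(-1,2),np.full(k*len(off),z)]).astype(np.float32).reshape(k,len(off),2)
    v=cv2.remap(c["pixels"],q[...,0],q[...,1],cv2.INTER_CUBIC).astype(float)
    v=cv2.GaussianBlur(v,(0,0),3 if not sg else sg); g=np.gradient(v,axis=1);g=np.sqrt((g**2).sum(2));
    i=g.argmax(1);P=pts[np.arange(k),i].astype(np.float32)
    vx,vy,x,y=cv2.fitLine(P,cv2.DIST_HUBER,0,1e-5,1e-5).ravel();r=(P-[x,y])@np.array([-vy,vx])
    return np.array([x,y]),np.degrees(np.arctan2(vy,vx)),np.std(r)*1e3
def inter(a,b):
    A=[np.array([-np.sin(np.radians(l[1])),np.cos(np.radians(l[1]))]) for l in(a,b)]
    return np.linalg.solve(np.array(A),[A[0]@a[0],A[1]@b[0]])
def box(E1,E2,E3,name):
    # top(+y) edge, bottom edge, end edge; end = which side
    yaw=(((E1[1]+90)%180-90)+((E2[1]+90)%180-90))/2
    c1,c2=inter(E1,E3),inter(E2,E3);mid=(c1+c2)/2
    print(name,"top",((E1[1]+90)%180-90),E1[2],"bot",((E2[1]+90)%180-90),E2[2],"end",E3[1]%180-90,E3[2],"width",np.linalg.norm(c1-c2)*1e3,"endmid",mid,"yaw",yaw);return mid,yaw
E
python3 - <<'E'
from e import *
W=dict(np.load("w4.npz"));W["fish"]=True
px=lambda u,v:(.505+u/3300,.10-v/3300)
a=edge(W,.024,px(150,72),px(285,76),(0,1),.003);b=edge(W,.024,px(150,267),px(275,272),(0,-1),.003);e=edge(W,.024,px(341,110),px(336,255),(1,0),.003)
box(a,b,e,"char")
P=np.array([.6858,.03999,.087])
p2=lambda u,v:(P[0]-.09+(u-396)/4000,P[1]+.05-v/4000)
a=edge(W,P[2]+.002,p2(545,69),p2(690,73),(0,1));b=edge(W,P[2]+.002,p2(540,303),p2(670,306),(0,-1));e=edge(W,P[2]+.002,p2(526,90),p2(521,290),(-1,0))
box(a,b,e,"white")
P,M,y,o=tool();print(P,y)
E
```

```text
char top -2.3561478 0.029996224 bot -2.3050919 0.051129352 end -2.3534088 0.029634729 width 59.614124 endmid [0.6078866  0.04582509] yaw -2.3306198
white top -1.5801697 0.021785649 bot -1.3949432 0.033950206 end -1.4320984 1.6998201e-05 width 59.01792 endmid [0.62769943 0.04346752] yaw -1.4875565
[0.68557426 0.04012243 0.08670255] 88.48544074883844
```

Run:
```python
from h import *
P,M,y,o=tool();print(P,y)
go((.5459,.0465,.055),87.64)
```

```text
[0.68557426 0.04012243 0.08670255] 88.48544074883844
trans cm [  0.27 -13.99   3.11] roll 0.85
```

{"fn": "play_rows", "kwargs": {"motion": [{"fingers":1,"translation":[0,-2,0],"roll":0.4},{"fingers":1,"translation":[0.1,-5,0],"roll":0.85},{"fingers":1,"translation":[0.2,-8,0],"roll":0.85},{"fingers":1,"translation":[0.27,-11,0],"roll":0.85},{"fingers":1,"translation":[0.27,-13,0],"roll":0.85},{"fingers":1,"translation":[0.27,-14,0],"roll":0.85},{"fingers":1,"translation":[0.27,-14,0],"roll":0.85},{"fingers":1,"translation":[0.27,-14,0],"roll":0.85},{"fingers":1,"translation":[0.27,-14,1],"roll":0.85},{"fingers":1,"translation":[0.27,-14,2],"roll":0.85},{"fingers":1,"translation":[0.27,-14,3],"roll":0.85},{"fingers":1,"translation":[0.27,-14,3.2],"roll":0.85},{"fingers":1,"translation":[0.27,-14,3.2],"roll":0.85},{"fingers":1,"translation":[0.27,-14,3.2],"roll":0.85},{"fingers":1,"translation":[0.27,-14,3.2],"roll":0.85}]}}

```text
clock: 8.8
eef_pos: [0.5446, 0.0465, 0.0523]
tool_rot: [0.722, 0.692, 0.0, 0.0]
ft_force: [0.5, -0.0, -1.6]
grip_width: 0.0583
```

Run:
```python
from h import *
P,M,y,o=tool();print(o["clock"],P,y,o["ft_force"],o["grip_width"])
go((.5459,.0465,.038),87.64)
```

```text
8.8 [0.54459769 0.04648866 0.05231792] 87.63553328881463 [ 0.47487516 -0.04367947 -1.57560229] 0.05826142994005505
trans cm [0.01 0.13 1.43] roll -0.0
```

{"fn": "play_rows", "kwargs": {"motion": [{"fingers":1,"translation":[0,0.1,0.3],"roll":0},{"fingers":1,"translation":[0,0.13,0.7],"roll":0},{"fingers":1,"translation":[0,0.13,0.7],"roll":0},{"fingers":1,"translation":[0,0.13,0.7],"roll":0},{"fingers":1,"translation":[0,0.13,0.7],"roll":0},{"fingers":1,"translation":[0,0.13,0.7],"roll":0}]}}

```text
clock: 9.3
eef_pos: [0.5456, 0.0465, 0.0455]
tool_rot: [0.722, 0.692, 0.0, 0.0]
ft_force: [0.0, 0.3, -2.8]
grip_width: 0.0584
```

Run:
```python
from h import *
P,M,y,o=tool();print(o["clock"],P,y,o["ft_force"],o["grip_width"])
go((.5459,.0465,.0365),87.64)
```

```text
9.3 [0.5456259  0.04645966 0.0455094 ] 87.6428731352103 [ 0.04738955  0.3248966  -2.84392258] 0.05840752459479181
trans cm [0.01 0.03 0.9 ] roll 0.0
```

{"fn": "play_rows", "kwargs": {"motion": [{"fingers":1,"translation":[0.01,0.03,0.4],"roll":0},{"fingers":1,"translation":[0.01,0.03,0.7],"roll":0},{"fingers":1,"translation":[0.01,0.03,0.85],"roll":0},{"fingers":1,"translation":[0.01,0.03,0.9],"roll":0},{"fingers":1,"translation":[0.01,0.03,0.93],"roll":0},{"fingers":1,"translation":[0.01,0.03,0.93],"roll":0},{"fingers":1,"translation":[0.01,0.03,0.93],"roll":0}]}}

```text
clock: 9.88
eef_pos: [0.546, 0.0465, 0.0361]
tool_rot: [0.722, 0.692, 0.0, 0.0]
ft_force: [0.2, -0.4, -2.4]
grip_width: 0.0589
```

Run:
```python
from h import *
P,M,y,o=tool();print(o["clock"],P,y,o["ft_force"],o["grip_width"])
S=cam("scene");D=cam("side");u=lambda c:[int(t) for t in proj(c,[.548,.048,.03])[0]]
v=[]
for c in(S,D):
    a,b=u(c);v.append(cv2.resize(c["pixels"][b-50:b+50,a-65:a+65],(520,400)[:2],interpolation=cv2.INTER_CUBIC)[:, :400+0] if 0 else cv2.resize(c["pixels"][b-50:b+50,a-50:a+50],(400,400),interpolation=cv2.INTER_CUBIC))
cv2.imwrite("pics/p1.png",np.hstack(v)[:,:,::-1])
```

```text
9.8833 [0.54599578 0.04654369 0.03605657] 87.63985736015424 [ 0.2043783  -0.40495292 -2.41499353] 0.0588853804702357
```

View pics/p1.png

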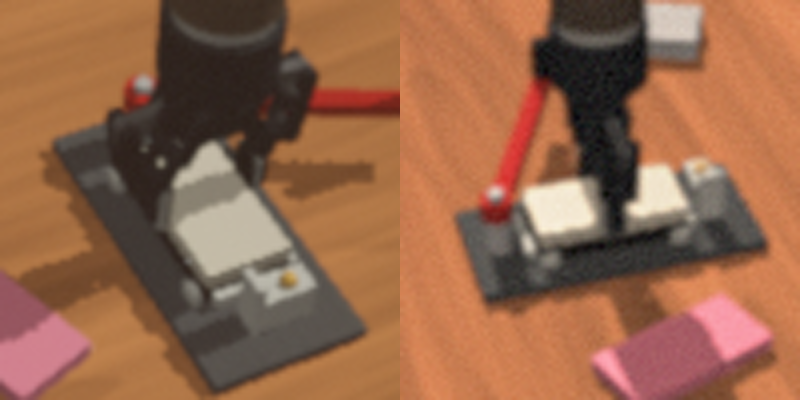

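{"fn": "play_rows", "kwargs": {"motion": [{"fingers":1,"translation":[0,0,0.1],"roll":0},{"fingers":1,"translation":[0,0,0.1],"roll":0},{"fingers":1,"translation":[0,0,0.1],"roll":0}]}}

```text
clock: 10.23
eef_pos: [0.546, 0.0465, 0.036]
tool_rot: [0.722, 0.692, 0.0, 0.0]
ft_force: [-3.0, -0.6, 5.9]
grip_width: 0.0588
```

{"fn": "play_rows", "kwargs": {"motion": [{"fingers":-0.4,"translation":[0,0,0],"roll":0},{"fingers":-0.5,"translation":[0,0,0],"roll":0},{"fingers":-0.6,"translation":[0,0,0],"roll":0},{"fingers":-0.8,"translation":[0,0,0],"roll":0},{"fingers":-1,"translation":[0,0,0],"roll":0},{"fingers":-1,"translation":[0,0,0],"roll":0}]}}

```text
clock: 10.73
eef_pos: [0.5459, 0.0466, 0.035]
tool_rot: [0.722, 0.692, 0.0, 0.0]
ft_force: [0.4, 1.0, 0.1]
grip_width: 0.0851
```

{"fn": "play_rows", "kwargs": {"motion": [{"fingers":-1,"translation":[0,0,-1],"roll":0},{"fingers":-1,"translation":[0,0,-3],"roll":0},{"fingers":-1,"translation":[0,0,-6],"roll":0},{"fingers":-1,"translation":[0,0,-9],"roll":0},{"fingers":-1,"translation":[0,0,-12],"roll":0},{"fingers":-1,"translation":[0,0,-15],"roll":0},{"fingers":-1,"translation":[0,2,-16],"roll":0},{"fingers":-1,"translation":[0,5,-16],"roll":0},{"fingers":-1,"translation":[0,6,-16],"roll":0},{"fingers":-1,"translation":[0,6,-16],"roll":0},{"fingers":-1,"translation":[0,6,-16],"roll":0},{"fingers":-1,"translation":[0,6,-16],"roll":0}]}}

```text
clock: 11.73
eef_pos: [0.6048, 0.0441, 0.1949]
tool_rot: [0.722, 0.692, -0.001, -0.001]
ft_force: [0.3, 0.4, 0.5]
grip_width: 0.0855
```

Run:
```python
from h import *
P,M,y,o=tool();print(o["clock"],P,y,o["ft_force"],o["grip_width"])
W=cam("wrist");np.savez("w5.npz",**W)
a=rectify(W,.548,.048,.038,.08,3700)
print(a.shape);cv2.imwrite("pics/w5.png",a[:,:,::-1])
```

```text
11.7333 [0.60477338 0.04405435 0.19493905] 87.64120612706222 [0.30618901 0.42140601 0.52383365] 0.08554535145666582
(592, 592, 3)
```

View pics/w5.png

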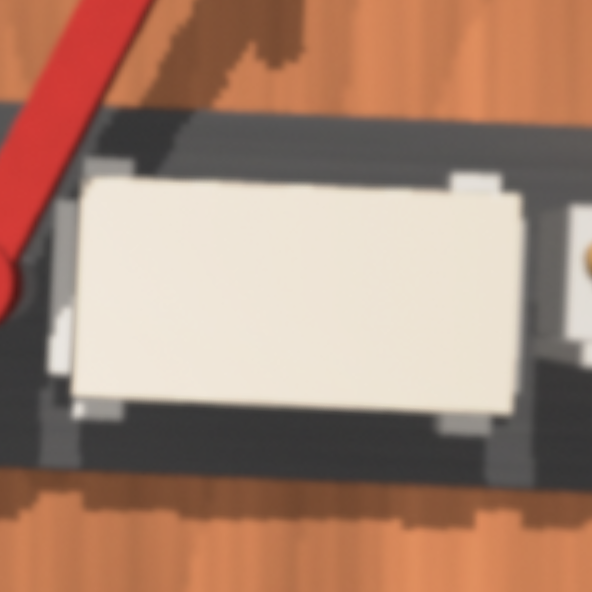

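The white board sits on the pile, parallel to the cradle, from columns 75–523 and rows 180–412. Now I'll compare its fitted pose with the charcoal board.

Run:
```python
from e import *
W=dict(np.load("w5.npz"));W["fish"]=True
px=lambda u,v:(.468+u/3700,.128-v/3700)
z=.038
t=edge(W,z,px(110,181),px(430,191),(0,1));b=edge(W,z,px(130,402),px(420,410),(0,-1));r=edge(W,z,px(523,215),px(514,390),(1,0));l=edge(W,z,px(83,200),px(75,380),(-1,0))
m1,y1=box(t,b,r,"R");m2,y2=box(t,b,l,"L")
print("centre",(m1+m2)/2,"len",np.linalg.norm(m1-m2)*1e3)
# lips + post seen at z=.020
a=rectify(W,.548,.048,.020,.08,3700);cv2.imwrite("pics/lip.png",a[:,:,::-1])
```

```text
R top -2.2839737 0.10143852 bot -2.4414368 0.082604736 end -2.3017426 0.176315 width 60.0952 endmid [0.6091548  0.04558953] yaw -2.3627052
L top -2.2839737 0.10143852 bot -2.4414368 0.082604736 end -1.8776321 0.11308861 width 59.766724 endmid [0.48896718 0.05054821] yaw -2.3627052
centre [0.549061   0.04806887] len 120.289894
```

The fits give white − charcoal = (+1.1, −0.2) mm and 0.03° of turn. However, the two views may be biased relative to each other, so I'll look at both boards obliquely in one picture past the latch end.

{"fn": "play_rows", "kwargs": {"motion": [{"fingers":-1,"translation":[-1,2,1],"roll":0},{"fingers":-1,"translation":[-2.5,4.5,3],"roll":0},{"fingers":-1,"translation":[-4,7,5],"roll":0},{"fingers":-1,"translation":[-5,9.5,7],"roll":0},{"fingers":-1,"translation":[-5,10,9],"roll":0},{"fingers":-1,"translation":[-5,10,9],"roll":0},{"fingers":-1,"translation":[-5,10,9],"roll":0},{"fingers":-1,"translation":[-5,10,9],"roll":0},{"fingers":-1,"translation":[-5,10,9],"roll":0}]}}

```text
clock: 12.53
eef_pos: [0.7039, -0.0094, 0.1077]
tool_rot: [0.721, 0.693, 0.001, 0.001]
ft_force: [0.3, 0.2, 0.7]
grip_width: 0.0852
```

Run:
```python
from h import *
P,M,y,o=tool();print(o["clock"],P,y)
W=cam("wrist");np.savez("w6.npz",**W)
cs=proj(W,[[.609,.0456+.03,.038],[.608,.0156,.038],[.608,.0156,.024],[.55,.018,.024],[.488,.02,.024],[.608,.0456,.024]]);print(cs.round())
c=cs[1].astype(int);x0=max(0,c[0]-60);y0=max(0,c[1]-150)
print(x0,y0);a=W["pixels"][y0:y0+200,max(0,c[0]-80):c[0]+187]
a=np.clip(a.astype(int)*1.8,0,255).astype(np.uint8)
cv2.imwrite("pics/w6.png",cv2.resize(a,None,fx=3,fy=3,interpolation=cv2.INTER_CUBIC)[:600,:800,::-1])
```

```text
12.5333 [ 0.70391853 -0.00939717  0.10765919] 87.68598258435074
[[408.  77.]
 [313.  73.]
 [311.  75.]
 [310. -10.]
 [308. -85.]
 [357.  75.]]
252 0
```

View pics/w6.png

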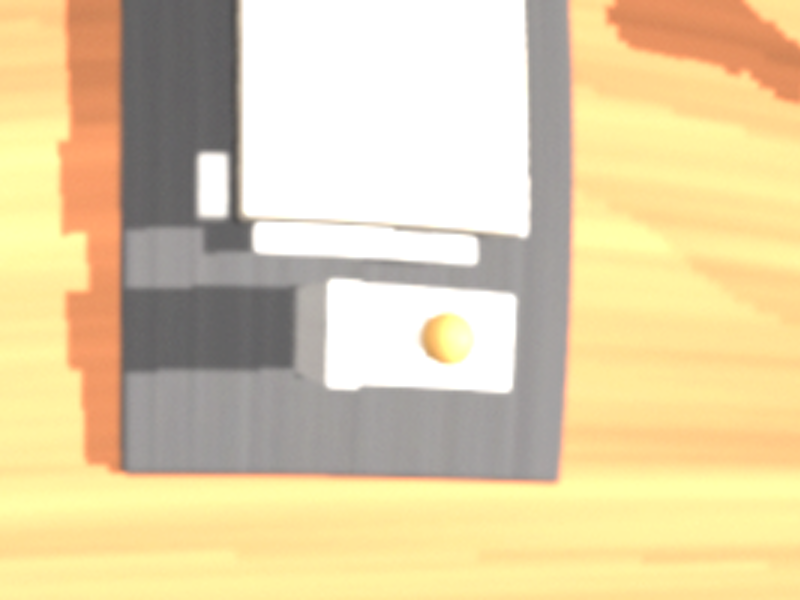

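Looking down on the latch end: white board end at rows 218–237, end lip outer edge at rows 253–264, side lip outer edge at column 198, white board's −y edge at column 240. I'll reference the white board (this image) and the charcoal board (w4) to the same fixed lips.

Run:
```python
from e import *
th=np.radians(-2.34);ex=np.array([np.cos(th),np.sin(th)]);ey=np.array([-ex[1],ex[0]])
def show(n,l): print(n,"x'",round(float(l[0]@ex)*1e3,2),"y'",round(float(l[0]@ey)*1e3,2),"ang",round(float(l[1]),2),"sd",round(float(l[2]),2))
W=dict(np.load("w4.npz"));W["fish"]=True
px=lambda u,v,z:plane(W,proj(W,[.505+u/3300,.10-v/3300,.024]),z)[0][:2]
show("w4 lip end outer",edge(W,.02,px(364,110,.02),px(358,255,.02),ex,.0025))
show("w4 side lip outer",edge(W,.02,px(292,302,.02),px(325,303,.02),-ey,.0025))
show("w4 char end",edge(W,.024,px(341,110,.024),px(336,255,.024),ex,.002))
show("w4 char -y",edge(W,.024,px(150,267,.024),px(275,272,.024),-ey,.003))
show("w4 char +y",edge(W,.024,px(150,72,.024),px(280,76,.024),ey,.003))
W=dict(np.load("w6.npz"));W["fish"]=True
q=lambda u,v,z:plane(W,(233+u/3,v/3),z)[0][:2]
show("w6 lip end outer",edge(W,.02,q(265,254,.02),q(470,264,.02),ex,.0025))
show("w6 side lip outer",edge(W,.02,q(198,160,.02),q(198,210,.02),-ey,.0025))
show("w6 white end",edge(W,.038,q(255,219,.038),q(515,236,.038),ex,.0025))
show("w6 white -y",edge(W,.038,q(241,30,.038),q(240,200,.038),-ey,.0025))
show("w6 white +y",edge(W,.038,q(526,30,.038),q(528,220,.038),ey,.0025))
```

```text
w4 lip end outer x' 611.98 y' 69.07 ang 87.67 sd 0.04
w4 side lip outer x' 596.66 y' 32.42 ang -1.46 sd 0.05
w4 char end x' 605.5 y' 69.47 ang 87.64 sd 0.03
w4 char -y x' 567.49 y' 40.78 ang -2.33 sd 0.05
w4 char +y x' 565.5 y' 100.42 ang -2.39 sd 0.03
w6 lip end outer x' 612.09 y' 70.44 ang 87.78 sd 0.04
w6 side lip outer x' 597.88 y' 32.02 ang -2.25 sd 0.0
w6 white end x' 606.71 y' 72.35 ang 89.73 sd 0.55
w6 white -y x' 585.06 y' 40.53 ang -2.42 sd 0.03
w6 white +y x' 581.33 y' 99.96 ang -2.04 sd 0.1
```

Run:
```python
from e import *
th=np.radians(-2.34);ex=np.array([np.cos(th),np.sin(th)]);ey=np.array([-ex[1],ex[0]])
def prof(f,z,yp,lo,hi):
    W=dict(np.load(f));W["fish"]=True;xs=np.arange(lo,hi,.0004)
    out=0
    for d in np.linspace(-.002,.002,9):
        p=xs[:,None]*ex+(yp+d)*ey;q=proj(W,np.c_[p,np.full(len(p),z)]).astype(np.float32)
        out=out+cv2.remap(W["pixels"],q[None,:,0],q[None,:,1],cv2.INTER_LINEAR)[0]/9
    print(f,z,yp,[(round(x*1e3,1),*map(int,v)) for x,v in zip(xs,out)])
prof("w6.npz",.038,.097,.600,.612)
prof("w6.npz",.038,.070,.600,.616)
prof("w4.npz",.024,.070,.600,.616)
prof("w4.npz",.024,.095,.600,.612)
```

```text
w6.npz 0.038 0.097 [(np.float64(600.0), 239, 230, 217), (np.float64(600.4), 239, 230, 217), (np.float64(600.8), 239, 230, 217), (np.float64(601.2), 239, 230, 217), (np.float64(601.6), 239, 230, 217), (np.float64(602.0), 239, 230, 217), (np.float64(602.4), 239, 230, 216), (np.float64(602.8), 239, 230, 216), (np.float64(603.2), 239, 230, 216), (np.float64(603.6), 239, 230, 216), (np.float64(604.0), 238, 229, 215), (np.float64(604.4), 236, 227, 212), (np.float64(604.8), 231, 221, 203), (np.float64(605.2), 220, 208, 190), (np.float64(605.6), 197, 184, 168), (np.float64(606.0), 168, 157, 144), (np.float64(606.4), 137, 129, 120), (np.float64(606.8), 114, 108, 103), (np.float64(607.2), 98, 95, 92), (np.float64(607.6), 92, 90, 88), (np.float64(608.0), 90, 88, 87), (np.float64(608.4), 90, 89, 88), (np.float64(608.8), 90, 88, 88), (np.float64(609.2), 90, 88, 88), (np.float64(609.6), 90, 88, 88), (np.float64(610.0), 90, 88, 88), (np.float64(610.4), 90, 88, 88), (np.float64(610.8), 90, 88, 88), (np.float64(611.2), 90, 88, 88), (np.float64(611.6), 90, 88, 87), (np.float64(612.0), 90, 88, 87)]
w6.
[... 3294 characters left out ...]
4(604.4), 54, 50, 50), (np.float64(604.8), 65, 62, 61), (np.float64(605.2), 87, 84, 83), (np.float64(605.6), 108, 105, 103), (np.float64(606.0), 129, 126, 122), (np.float64(606.4), 141, 138, 134), (np.float64(606.8), 147, 144, 140), (np.float64(607.2), 150, 146, 143), (np.float64(607.6), 150, 146, 143), (np.float64(608.0), 150, 146, 143), (np.float64(608.4), 150, 147, 143), (np.float64(608.8), 150, 147, 143), (np.float64(609.2), 150, 147, 143), (np.float64(609.6), 150, 147, 143), (np.float64(610.0), 149, 146, 142), (np.float64(610.4), 148, 144, 141), (np.float64(610.8), 145, 142, 138), (np.float64(611.2), 140, 136, 133), (np.float64(611.6), 129, 125, 122), (np.float64(612.0), 116, 113, 111)]
```

With the profile, the white board's end sits 6.2 mm inside the lip's outer edge and the charcoal's 6.5 mm. In y both are 38.2 mm, so the pile is flush to about 0.3 mm. On to the keeper: measure its angle and the hinge from the red bar.

```bash
cat > k.py <<'E'
from h import *
def bar(n):
    c=cam(n);s=2000;cx,cy=.548,.12
    im=rectify(c,cx,cy,.051,.15,s);h=cv2.cvtColor(im,cv2.COLOR_RGB2HSV)
    m=cv2.inRange(h,(0,170,90),(6,255,255))|cv2.inRange(h,(172,170,90),(180,255,255))
    k=max(cv2.findContours(m,cv2.RETR_EXTERNAL,cv2.CHAIN_APPROX_NONE)[0],key=cv2.contourArea)
    (u,v),(w,l),a=cv2.minAreaRect(k);vx,vy,_,_=cv2.fitLine(k,cv2.DIST_HUBER,0,.01,.01).ravel()
    th=np.degrees(np.arctan2(-vy,vx))%180;C=np.array([cx-.15+u/s,cy+.15-v/s]);d=np.array([np.cos(np.radians(th)),np.sin(np.radians(th))])
    print(n,"bar centre",C,"world angle",th,"keeper deg",(th+2.34+90)%180-90,"len",max(w,l)/s,"ends",C-d*max(w,l)/2/s,C+d*max(w,l)/2/s)
if __name__=="__main__":
    bar("scene");bar("side")
    P,M,y,o=tool();print(P,y,o["joint_pos"])
    ex=np.array([np.cos(np.radians(-2.34)),np.sin(np.radians(-2.34))]);H=np.array([.548,.0481])-.085*ex;print("hinge",H)
    for kd in (64,):
        t=np.radians(kd-2.34);d=np.array([np.cos(t),np.sin(t)]);n=np.array([-d[1],d[0]])
        print("knob",H+.185*d,"pre-push TCP",H+.185*d+.04*n)
        go((*(H+.185*d+.04*n),.16),np.degrees(t))
E
python3 k.py
```

```text
scene bar centre [0.47921352 0.07286649] world angle 62.605415 keeper deg 64.945404 len 0.07806932067871093 ends [0.46125305 0.03820922] [0.49717399 0.10752376]
side bar centre [0.49845473 0.12088103] world angle 62.745052 keeper deg 65.08505 len 0.201 ends [0.4524307  0.03153878] [0.54447877 0.21022327]
[ 0.7041119  -0.00951076  0.10739975] 87.67783620275512 [-1.35274379e-02  7.26336446e-01  4.17887150e-01  1.25927406e+00
  5.06203307e-05  2.70022490e-02]
hinge [0.46307088 0.05157049]
knob [0.55089089 0.21439754] pre-push TCP [0.51568505 0.23338565]
trans cm [ 23.51 -19.8   -5.32] roll 26.02
```

{"fn": "play_rows", "kwargs": {"motion": [{"fingers":0,"translation":[0,0,-3],"roll":0},{"fingers":1,"translation":[1,-1,-5.3],"roll":0},{"fingers":1,"translation":[3,-3,-5.3],"roll":3},{"fingers":1,"translation":[6,-5,-5.3],"roll":7},{"fingers":1,"translation":[8.5,-7.5,-5.3],"roll":11},{"fingers":1,"translation":[11,-9.5,-5.3],"roll":15},{"fingers":1,"translation":[13.5,-11.5,-5.3],"roll":19},{"fingers":1,"translation":[16,-13.7,-5.3],"roll":23},{"fingers":1,"translation":[18.5,-16,-5.3],"roll":25},{"fingers":1,"translation":[21,-18,-5.3],"roll":25},{"fingers":1,"translation":[23,-19.6,-5.3],"roll":25},{"fingers":1,"translation":[23.6,-20.1,-5.3],"roll":25},{"fingers":1,"translation":[23.6,-20.1,-5.3],"roll":25},{"fingers":1,"translation":[23.6,-20.1,-5.3],"roll":25},{"fingers":1,"translation":[23.6,-20.1,-5.3],"roll":25},{"fingers":1,"translation":[23.6,-20.1,-5.3],"roll":25}]}}

```text
clock: 14.02
eef_pos: [0.5135, 0.2329, 0.1582]
tool_rot: [0.855, 0.519, 0.0, 0.0]
ft_force: [0.4, -0.1, -0.4]
grip_width: -0.0001
```

```bash
cat > kk.py <<'E'
from h import *
def tcp(kd,gap):
    ex=np.array([np.cos(np.radians(-2.34)),np.sin(np.radians(-2.34))]);H=np.array([.548,.0481])-.085*ex
    t=np.radians(kd-2.34);d=np.array([np.cos(t),np.sin(t)]);n=np.array([-d[1],d[0]]);return H+.185*d+gap*n,np.degrees(t)
E
python3 - <<'E'
from kk import *
P,M,y,o=tool();print(o["clock"],P,y,o["grip_width"],o["ft_force"])
p,t=tcp(65,.04);go((*p,.073),t)
E
```

```text
14.0167 [0.51353761 0.23294564 0.15823548] 62.52606853873401 -0.00013703122880981557 [ 0.4242981  -0.12798739 -0.42510743]
trans cm [ 0.07 -0.16  8.52] roll -0.13
```

{"fn": "play_rows", "kwargs": {"motion": [{"fingers":1,"translation":[0,-0.2,2],"roll":0},{"fingers":1,"translation":[0,-0.2,5],"roll":0},{"fingers":1,"translation":[0,-0.2,7.5],"roll":0},{"fingers":1,"translation":[0,-0.2,8.5],"roll":0},{"fingers":1,"translation":[0,-0.2,8.5],"roll":0},{"fingers":1,"translation":[0,-0.2,8.5],"roll":0},{"fingers":1,"translation":[0,-0.2,8.5],"roll":0}]}}

```text
clock: 14.6
eef_pos: [0.5123, 0.2351, 0.0746]
tool_rot: [0.854, 0.52, 0.001, 0.0]
ft_force: [0.9, -0.3, -0.2]
grip_width: 0.0002
```

Run:
```python
from kk import *
P,M,y,o=tool();print(o["clock"],P,y,o["ft_force"])
print([(k,g) for k,g in ()])
for kd,g in [(65,.03),(65,.022),(62,.02),(58,.02),(54,.02),(50,.02),(46,.02),(42,.02),(38,.02),(34,.02),(30,.02),(26,.02),(22,.02),(18,.02),(15,.02),(13,.02)]:
    p,t=tcp(kd,g);go((*p,.073),t)
```

```text
14.6 [0.51225706 0.23513625 0.07455782] 62.59776434585336 [ 0.86341332 -0.25486319 -0.15915895]
[]
trans cm [-0.06  1.06  0.16] roll -0.06
trans cm [-0.06  1.86  0.16] roll -0.06
trans cm [0.02 3.03 0.16] roll 2.94
trans cm [0.05 4.33 0.16] roll 6.94
trans cm [-0.02  5.63  0.17] roll 10.94
trans cm [-0.17  6.92  0.17] roll 14.94
trans cm [-0.41  8.19  0.17] roll 18.94
trans cm [-0.74  9.45  0.17] roll 22.94
trans cm [-1.16 10.68  0.17] roll 26.94
trans cm [-1.66 11.88  0.17] roll 30.94
trans cm [-2.25 13.04  0.17] roll 34.94
trans cm [-2.91 14.15  0.17] roll 38.94
trans cm [-3.65 15.22  0.17] roll 42.94
trans cm [-4.47 16.23  0.17] roll 46.94
trans cm [-5.12 16.95  0.17] roll 49.94
trans cm [-5.58 17.41  0.17] roll 51.94
```

{"fn": "play_rows", "kwargs": {"motion": [{"fingers":1,"translation":[0,0.6,0],"roll":0},{"fingers":1,"translation":[0,1.2,0],"roll":0},{"fingers":1,"translation":[0,1.9,0],"roll":0},{"fingers":1,"translation":[0,3.0,0],"roll":3},{"fingers":1,"translation":[0,4.3,0],"roll":7},{"fingers":1,"translation":[0,5.6,0],"roll":11},{"fingers":1,"translation":[-0.2,6.9,0],"roll":15},{"fingers":1,"translation":[-0.4,8.2,0],"roll":19},{"fingers":1,"translation":[-0.7,9.4,0],"roll":23},{"fingers":1,"translation":[-1.2,10.7,0],"roll":27},{"fingers":1,"translation":[-1.7,11.9,0],"roll":31},{"fingers":1,"translation":[-2.2,13.0,0],"roll":35},{"fingers":1,"translation":[-2.9,14.1,0],"roll":39},{"fingers":1,"translation":[-3.6,15.2,0],"roll":43},{"fingers":1,"translation":[-4.5,16.2,0],"roll":47},{"fingers":1,"translation":[-5.1,16.9,0],"roll":50},{"fingers":1,"translation":[-5.6,17.4,0],"roll":52},{"fingers":1,"translation":[-5.6,17.4,0],"roll":52},{"fingers":1,"translation":[-5.6,17.4,0],"roll":52},{"fingers":1,"translation":[-5.6,17.4,0],"roll":52}]}}

```text
clock: 16.27
eef_pos: [0.6396, 0.1055, 0.0732]
tool_rot: [0.996, 0.093, 0.0, -0.0]
ft_force: [0.2, 0.6, -1.0]
grip_width: 0.0005
```

Run:
```python
from kk import *
import k
P,M,y,o=tool();print(o["clock"],P,y,o["ft_force"])
k.bar("side")
c=cam("scene");a,b=[int(t) for t in proj(c,[.56,.07,.05])[0]]
S=cv2.resize(c["pixels"][b-60:b+60,a-70:a+70],(466,400),interpolation=cv2.INTER_CUBIC)
cv2.imwrite("pics/k1.png",S[:,:,::-1])
for kd,g in [(13,.02),(8,.02),(6,.02),(4,.02),(2,.02),(1,.02),(0,.02),(-1,.02)]:
    p,t=tcp(kd,g);go((*p,.073),t)
```

```text
16.2667 [0.63956461 0.10554782 0.07318718] 10.69483404786973 [ 0.23615774  0.63593485 -0.96640653]
side bar centre [0.55331844 0.05827391] world angle 8.808188 keeper deg 11.148186 len 0.20889335632324219 ends [0.45010355 0.0422803 ] [0.65653333 0.07426752]
trans cm [0.17 0.08 0.01] roll 0.05
trans cm [0.27 1.7  0.01] roll 5.05
trans cm [0.27 2.34 0.01] roll 7.05
trans cm [0.25 2.99 0.01] roll 9.05
trans cm [0.21 3.64 0.01] roll 11.05
trans cm [0.17 3.97 0.01] roll 12.05
trans cm [0.14 4.29 0.01] roll 13.05
trans cm [0.1  4.61 0.01] roll 14.05
```

View pics/k1.png

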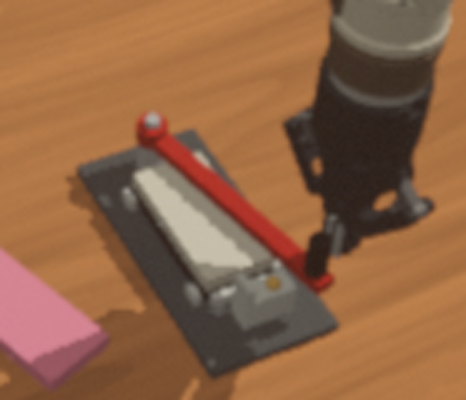

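The keeper is now at about 11–13°, its knob at (318,255) with the finger behind it; the white board is undisturbed. Next I'll push slowly through the detent.

{"fn": "play_rows", "kwargs": {"motion": [{"fingers":1,"translation":[0.2,0.6,0],"roll":2},{"fingers":1,"translation":[0.2,1.0,0],"roll":3},{"fingers":1,"translation":[0.25,1.4,0],"roll":4},{"fingers":1,"translation":[0.25,1.7,0],"roll":5},{"fingers":1,"translation":[0.25,2.0,0],"roll":6},{"fingers":1,"translation":[0.25,2.3,0],"roll":7},{"fingers":1,"translation":[0.25,2.6,0],"roll":8},{"fingers":1,"translation":[0.25,2.9,0],"roll":9},{"fingers":1,"translation":[0.2,3.2,0],"roll":10},{"fingers":1,"translation":[0.2,3.5,0],"roll":11},{"fingers":1,"translation":[0.2,3.7,0],"roll":12},{"fingers":1,"translation":[0.2,3.7,0],"roll":12},{"fingers":1,"translation":[0.2,3.7,0],"roll":12}]}}

```text
clock: 17.45
eef_pos: [0.6483, 0.0679, 0.073]
tool_rot: [1.0, -0.013, -0.0, 0.001]
ft_force: [-0.9, 0.5, 0.2]
grip_width: 0.0001
```

Run:
```python
from kk import *
import k
P,M,y,o=tool();print(o["clock"],P,y,o["ft_force"])
k.bar("side")
p,t=tcp(0,.02);go((*p,.073),t)
```

```text
17.45 [0.64827646 0.06790035 0.07295983] -1.4336081168729466 [-0.86816294  0.54514192  0.19707432]
side bar centre [0.54484026 0.04075639] world angle 0.09613587 keeper deg 2.4361343 len 0.19054762268066405 ends [0.44956658 0.04059653] [0.64011393 0.04091625]
trans cm [ 0.06  0.41 -0.01] roll 0.92
```

{"fn": "play_rows", "kwargs": {"motion": [{"fingers":1,"translation":[0,0.2,0],"roll":0.9},{"fingers":1,"translation":[0,0.3,0],"roll":0.9},{"fingers":1,"translation":[0,0.4,0],"roll":0.9},{"fingers":1,"translation":[0,0.4,0],"roll":0.9},{"fingers":1,"translation":[0,0.4,0],"roll":0.9}]}}

```text
clock: 17.92
eef_pos: [0.6483, 0.065, 0.073]
tool_rot: [1.0, -0.02, -0.0, 0.0]
ft_force: [-0.1, -0.6, -0.2]
grip_width: 0.0002
```

{"fn": "play_rows", "kwargs": {"motion": [{"fingers":1,"translation":[0,0.1,0],"roll":0},{"fingers":1,"translation":[0,0.1,0],"roll":0},{"fingers":1,"translation":[0,0.1,0],"roll":0}]}}

```text
clock: 18.17
eef_pos: [0.6482, 0.0643, 0.073]
tool_rot: [1.0, -0.02, -0.0, 0.0]
ft_force: [0.2, 0.3, -0.7]
grip_width: 0.0001
```

Run:
```python
from kk import *
import k
P,M,y,o=tool();print(o["clock"],P,y,o["ft_force"]);k.bar("side");k.bar("scene")
```

```text
18.1667 [0.64822419 0.06425838 0.07304854] -2.2632448738415207 [ 0.1577475   0.27099281 -0.72922272]
side bar centre [0.5370984  0.03838255] world angle 178.21179 keeper deg 0.55178833 len 0.17572430419921875 ends [0.62491777 0.03564081] [0.44927904 0.04112429]
scene bar centre [0.54195157 0.04417577] world angle 177.42027 keeper deg -0.2397461 len 0.1902102813720703 ends [0.63696033 0.03989512] [0.44694281 0.04845641]
```

{"fn": "play_rows", "kwargs": {"motion": [{"fingers":1,"translation":[0,0.1,0],"roll":0},{"fingers":1,"translation":[0,0.1,0],"roll":0},{"fingers":1,"translation":[0,0.1,0],"roll":0}]}}

```text
clock: 18.52
eef_pos: [0.6482, 0.0632, 0.0731]
tool_rot: [1.0, -0.02, -0.0, 0.0]
ft_force: [0.5, 0.4, -0.2]
grip_width: -0.0003
```

{"fn": "play_rows", "kwargs": {"motion": [{"fingers":1,"translation":[0,0.1,0],"roll":0},{"fingers":1,"translation":[0,0.1,0],"roll":0},{"fingers":1,"translation":[0,0.1,0],"roll":0}]}}

```text
clock: 18.77
eef_pos: [0.6482, 0.0622, 0.0731]
tool_rot: [1.0, -0.02, -0.0, 0.0]
ft_force: [-0.8, 0.6, -0.5]
grip_width: 0.0
```

{"fn": "play_rows", "kwargs": {"motion": [{"fingers":1,"translation":[0,0.1,0],"roll":0},{"fingers":1,"translation":[0,0.1,0],"roll":0},{"fingers":1,"translation":[0,0.1,0],"roll":0}]}}

```text
clock: 19.02
eef_pos: [0.6481, 0.0618, 0.0731]
tool_rot: [1.0, -0.02, 0.0, -0.001]
ft_force: [0.5, 2.6, -0.2]
grip_width: 0.0001
```

Force is rising and the travel has shortened, so the bar is probably at the stop. I'll press a bit more to be sure.

{"fn": "play_rows", "kwargs": {"motion": [{"fingers":1,"translation":[0,0.1,0],"roll":0},{"fingers":1,"translation":[0,0.1,0],"roll":0},{"fingers":1,"translation":[0,0.1,0],"roll":0}]}}

```text
clock: 19.27
eef_pos: [0.6482, 0.0617, 0.0731]
tool_rot: [1.0, -0.019, 0.0, -0.001]
ft_force: [0.6, 4.6, -0.2]
grip_width: 0.0002
```

{"fn": "play_rows", "kwargs": {"motion": [{"fingers":1,"translation":[0,0.1,0],"roll":0},{"fingers":1,"translation":[0,0.1,0],"roll":0},{"fingers":1,"translation":[0,0.1,0],"roll":0}]}}

```text
clock: 19.52
eef_pos: [0.6481, 0.0617, 0.0731]
tool_rot: [1.0, -0.019, 0.0, -0.002]
ft_force: [0.6, 7.7, -0.1]
grip_width: 0.0
```

{"fn": "play_rows", "kwargs": {"motion": [{"fingers":1,"translation":[0,0.2,0],"roll":0},{"fingers":1,"translation":[0,0.4,0],"roll":0},{"fingers":1,"translation":[0,0.4,0],"roll":0},{"fingers":1,"translation":[0,0.4,0],"roll":0}]}}

```text
clock: 19.85
eef_pos: [0.6481, 0.0613, 0.0732]
tool_rot: [1.0, -0.017, 0.0, -0.005]
ft_force: [0.6, 16.1, -0.9]
grip_width: 0.0001
```

{"fn": "play_rows", "kwargs": {"motion": [{"fingers":1,"translation":[0,-1,0],"roll":0},{"fingers":1,"translation":[0,-3,0],"roll":0},{"fingers":1,"translation":[0,-4,-2],"roll":0},{"fingers":1,"translation":[0,-4,-5],"roll":0},{"fingers":1,"translation":[0,-4,-8],"roll":0},{"fingers":1,"translation":[0,-4,-11],"roll":0},{"fingers":1,"translation":[0,-3,-12],"roll":0},{"fingers":1,"translation":[-3,-1,-12],"roll":0},{"fingers":1,"translation":[-6,1,-12],"roll":0},{"fingers":1,"translation":[-6,1,-12],"roll":0},{"fingers":1,"translation":[-6,1,-12],"roll":0},{"fingers":1,"translation":[-6,1,-12],"roll":0}]}}

```text
clock: 20.85
eef_pos: [0.5878, 0.0469, 0.1933]
tool_rot: [1.0, -0.02, 0.0, 0.0]
ft_force: [0.8, 0.6, 0.3]
grip_width: -0.0005
```

Run:
```python
from kk import *
P,M,y,o=tool();print(o["clock"],P,y,o["ft_force"])
W=cam("wrist");np.savez("w7.npz",**W)
S=cam("side");a,b=[int(t) for t in proj(S,[.55,.05,.04])[0]]
s=cv2.resize(S["pixels"][b-45:b+45,a-60:a+60],(400,300),interpolation=cv2.INTER_CUBIC)
r=rectify(W,.56,.05,.038,.1,2000)
im=np.zeros((400,800,3),np.uint8);im[:,:400]=r;im[:300,400:]=s
cv2.imwrite("pics/w7.png",im[:,:,::-1])
```

```text
20.85 [0.58779469 0.04686128 0.19326419] -2.3230620857884254 [0.80207524 0.56398927 0.26074172]
```

View pics/w7.png

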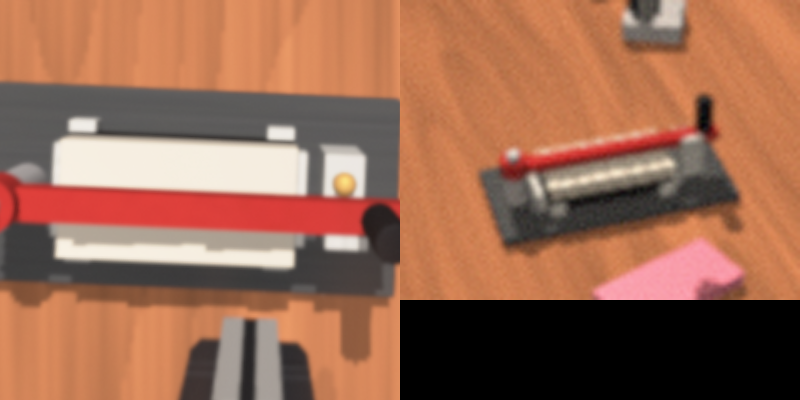

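The bar lies shut over the pile and the brass ball at (344,183) shows behind it; the white board lies parallel beneath. I'll do one last numeric check of the pile.

Run:
```python
from e import *
W=dict(np.load("w7.npz"));W["fish"]=True
px=lambda u,v:(.46+u/2000,.15-v/2000);z=.038
t=edge(W,z,px(70,136),px(285,147),(0,1));b=edge(W,z,px(70,258),px(280,267),(0,-1),.003);l=edge(W,z,px(55,150),px(53,180),(-1,0),.003);r=edge(W,z,px(299,155),px(297,182),(1,0),.003)
m1,_=box(t,b,r,"R");m2,_=box(t,b,l,"L");print((m1+m2)/2,np.linalg.norm(m1-m2)*1e3)
print(tool()[3]["clock"]); bot.job_done()
```

```text
R top -2.6957626 0.4684527 bot -2.5151901 0.12065089 end -1.8973465 0.0431395 width 62.109867 endmid [0.6073394  0.04671561] yaw -2.6054764
L top -2.6957626 0.4684527 bot -2.5151901 0.12065089 end -2.963379 0.15563445 width 62.49038 endmid [0.48561162 0.05225398] yaw -2.6054764
[0.5464755 0.0494848] 121.85368
20.95
the job is handed in; nothing more can be done
```

The white board is lying on the charcoal board in the cradle, and the keeper is shut against its stop. I handed the job in at about 21 s.

- **Pile before closing:** measured against the fixed cradle lips, the two boards agreed to about 0.3 mm at the latch end, about 0 mm in width and under 0.1° of turn. An earlier comparison across two camera views gave 1.1 mm along the length. I took the lip-referenced figure because both boards are measured from the same fixed lips.
- **Keeper:** I pushed it with the closed fingers. It stopped moving at the end of its travel, with the push reaching 16 N. That is above the 10 N the detent needs, so it was the stop. I never saw the detent's own 10 N peak, because I only read the force at the end of each move. The last picture shows the bar along the pile and the brass ball up behind it. The gripper is clear, with no contact force.
- **Pile after closing:** this check was coarser because the bar hides part of the board. It gave a turn of about −2.6°, against −2.36° before. The centre came out about 3 mm from the earlier fit, but that fit also measured the board as 122 x 62 mm, so I put the difference down to edge error. The picture shows the pile square. I handed it in without a finer check.
- **Jar, block and pliers:** I planned the moves to stay clear of them, but did not measure their positions again at the end.

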